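# Set the damper cap of a coin-release mechanism

### The arm

A 6-joint arm with a two-finger parallel gripper is mounted at the origin on the work surface. World frame = base frame: x ahead of the robot, y to its left, z up, the work surface at z = 0. Lengths are in m, angles in rad, forces in N, time in s.
With the tool pointing down it reaches from about 0.3 to 0.875 m from the base axis. Payload 6.4 kg.
Tool frame: the origin (TCP) lies at the very end of the fingers, on their centre line; the grasp point (between the pads) lies 19 mm behind it; z points along the fingers, y is the line along which they close (so a half turn about z gives the same grasp; the last joint's range is limited). The gripper opens to 88 mm and grips with 3 to 60 N. Pads are 18 mm wide; open, the fingers measure 123 mm over their backs; the gripper's body (75 mm by 187 mm) begins 45 mm behind the grasp point.
Start: joints at [-1.536, 0.181, 1.607, -0, 1.354, -0.206], TCP at [0.137, -0.558, 0.239] pointing down, gripper open.
Joint ranges: [-2.99, 2.99], [-0.89, 2.07], [0.3, 2.58], [-1.14, 4.28], [0, 2.63], [-3.12, 3.12]. Speed limits (rad/s): [2.57, 2.57, 3.01, 3.14, 3.14, 3.14].

### API

Orientations are given as a unit quaternion [x, y, z, w].
In Python, from station import manip, cams, order gives the robot as it stands.
- The arm moves only by the shell command python3 -m handwheel 'ROWS' [FORCE]. ROWS is JSON, a list of rows, each an object with "dr": the turn, a rotation vector about the world's x, y, z in rad, a list of three; "dp": the shift along the world's x, y, z in m, a list of three; "gripper": the finger opening in m, from 0 to 0.0881. A call has 1 to 8 rows; each row shifts and turns the commanded pose from where the row before left it; what a row does not reach is not made up. A row lasts 1/12 s, in which the tool goes at most 41.7 mm and 7.16 degrees, less where a joint would pass 70% of its speed; a pose out of reach is approached as far as the arm can. A call with a gripper value outside its range is refused whole. The fingers move at their own pace and stop on an object; FORCE is the grip in N (left out, the last holds). Time passes only in rows, so rows that do not move let the fingers close. It gives the time, the measured TCP pose, the force, the opening and the grip force at its end, in the units of the state.
- manip.observe(): the state, without advancing time (a new reading comes with each control period).
- cams.get_image(name): name is "scene" or "top"; returns a dict with "frame" (400x640x3 uint8, blue, green, red), "fx", "fy", "cx", "cy" (pixels), "k1" (the pictures are not rectified: a ray, as slopes to the right and down, at radius r is drawn at 1 + k1 r^2 times it, then the intrinsics apply), "pose" (4x4, takes a point from camera to world coordinates). Camera axes: x right, y down, z forward; pixel columns grow to the right and rows downward; lengths in m; the calibration is good to about 2 mm. A picture is of the moment at which its call begins. There is no depth.
- order.hand_in(): hands the job in; it is judged then, once.
The state is a dict: "time_s": time; "qpos": joint angles; "joint_vel": joint speeds; "tau": joint torques, N m; "ee_pos": TCP position; "eef_rot": TCP orientation; "force": force on the tool from outside, world axes, zero at the start; "torque": the same for the moment, N m; "gripper_width": finger opening in m; "grasp_force": force on a finger pad.
Only numpy, scipy, OpenCV 4.12 (cv2) and the standard library are available. Lean on these libraries where they do the work, as an engineer would, in place of code of your own. Each camera call takes 0.05 s, during which the arm holds its last target. There are 200 camera calls.

### The job

Set the damper of the coin-release mechanism: first turn the bleed cock's lever to half open (45 degrees, the middle tick of its plate) and leave it there. Then screw the knurled end cap clockwise all the way down until it bottoms out, back it off a quarter turn, and finish with the gripper still holding the cap there for the locking step. Leave the loose parts on the counter where they lie.

Things in the scene. Friction and masses are not known exactly. Their poses are not given: they have to be found in the camera images.
- mechanism: Steel coin-release mechanism in a fixed grey cradle plate 150 (x) x 300 (y) x 12 mm; origin under the plate's centre, z up, x from the coin slot and chrome button side to the far side. In its frame: steel case 110 x 130 mm centred at y = -65 mm, top at z = 62 mm; damper barrel with knurled cap on it at x = 0, y = -60 mm; bleed cock (brass post) at x = 0, y = 80 mm. The button is not used.
- bleed_cock (a joint): Bleed lever angle about its vertical axis: 0 closed (along mechanism -x), growing clockwise from above; 0.785 half open, 1.571 fully open (along mechanism +y), with stops at both ends. Black ticks at these three directions (half: longer) on the round plate under it, radius 55 mm, top at z = 73 mm. Drag 0.08 N m, stays where left. Starts at 0 to 0.35.
- lever_pivot (a point): Point on the lever's turning axis, level with the lever's top edge (103 mm above the counter). The lever is an upright flat steel bar, 68 mm long from the axis to its end, 10 mm thick, 24 mm high (79 to 103 mm above the counter), with a hub of 22 mm diameter on the axis. It points along this frame's -x.
- lever_grip (a point): Point on the lever's top edge, 45 mm out from the axis: a good place to pinch the bar across its 10 mm thickness from above.
- cap_turn (a joint): Angle of the knurled end cap on its right-hand thread: 0 bottomed out (hard stop), growing counter-clockwise from above as it is unscrewed (stop at 3.6); a quarter turn is 1.571. Starts already caught on its thread at 2.0 to 3.0. Thread drag 0.06 N m; it stays where it is left.
- end_cap: Knurled aluminium end cap, 42 mm diameter (44 over the knurl), 34 mm high; origin at the centre of its underside, z up. Bottomed, its underside is 82 mm above the counter (20 mm above the case); it rises 6 mm per turn unscrewed. A dark pointer rib on its top runs from the centre along its x axis, which lies along the mechanism's +x when bottomed.
- reset_arm: Loose brass reset arm lying on the counter, about 93 x 24 x 16 mm; origin under its middle. Bystander.
- bolt_a: Loose iron housing bolt standing on its 22 mm square head, 57 mm tall, origin at the centre of its underside. Bystander.
- bolt_b: Second iron housing bolt, same as bolt_a. Bystander.
- flag_window: Loose ruby glass flag window lying flat, 50 x 70 x 6 mm, origin at the centre of its underside. Bystander.

How it is judged:
On the way, in this order (a step that is already met when the one before it is completed fails the run):
1. the bleed cock stands half open, 45 degrees within 8 (value of joint bleed_cock between 0.645 and 0.925 rad), for 0.3 s.
2. the end cap is screwed down until it bottoms out (within 4 degrees) (value of joint cap_turn below 0.07 rad), for 0.1 s.
At the end, for the whole second after the job is handed in: The end cap stands a quarter turn (90 degrees, within 15) back from its bottom stop, at rest, with the fingers still gripping it (more than 2 N, the grasp point within 20 mm of the cap's axis); the bleed cock still stands at 45 degrees within 8 (all of step 1 and value of joint cap_turn between 1.31 and 1.83 rad and velocity of joint cap_turn between -0.1 and 0.1 rad/s and contact force between the fingers and end_cap above 2 N and horizontal distance between the grasp point and end_cap below 0.02 m); the arm keeps its last pose, push and grip.
It fails at once if a loose part on the counter is shifted by more than 20 mm (distance of any of reset_arm, bolt_a, bolt_b, flag_window from where it was at the start of the episode above 0.02 m).
It also fails if it takes over 67 s, if anything falls off the work surface, if the arm or the gripper's body presses on something with over 40 N, if the wrist force passes 120 N, or if a joint passes its speed limit or range.

## Working session

There is one attempt and no reset: what is moved stays moved. The work goes in short steps, Python scripts to look and compute and a shell command to move; the robot and the scene stay as the last step left them, time stands still between calls to the robot, and variables do not carry over. Pictures are saved under pics/ and viewed, at most 10 in all, crops included, and the job is handed in when it is done.

```bash
ls; mkdir -p pics
cat > h.py <<'E'
import numpy as np, cv2
from station import manip, cams, order
def grab(name,fn):
    d=cams.get_image(name); cv2.imwrite(fn,d['frame']); 
    np.savez('pics/%s.npz'%name,**{k:np.array(v) for k,v in d.items()}); return d
def K(d): return np.array([[d['fx'],0,d['cx']],[0,d['fy'],d['cy']],[0,0,1]],float)
def D(d): return np.array([float(d['k1']),0,0,0])
def ray(d,u,v):
    p=cv2.undistortPoints(np.array([[[u,v]]],float),K(d),D(d))[0,0]
    P=np.array(d['pose']); return P[:3,3],P[:3,:3]@np.array([p[0],p[1],1])
def atz(d,u,v,z):
    o,r=ray(d,u,v); return o+r*(z-o[2])/r[2]
def proj(d,X):
    T=np.linalg.inv(np.array(d['pose'])); r,_=cv2.Rodrigues(T[:3,:3])
    return cv2.projectPoints(np.array(X,float).reshape(-1,1,3),r,T[:3,3],K(d),D(d))[0][:,0]
E
python3 - <<'E'
from h import *
for n in('scene','top'):
    d=grab(n,f'pics/{n}0.png'); print(n,d['fx'],d['k1'],np.round(d['pose'],3).tolist())
s=manip.observe();print(s)
E
```

```text
pics
scene 368.8848013251895 -0.06358687499026798 [[-0.736, 0.523, -0.431, 0.947], [0.677, 0.576, -0.457, 0.297], [0.009, -0.628, -0.778, 0.613], [0.0, 0.0, 0.0, 1.0]]
top 431.303732141466 0.007714921767922842 [[-0.007, -0.987, 0.16, 0.484], [-1.0, 0.006, -0.004, -0.041], [0.003, -0.16, -0.987, 1.024], [0.0, 0.0, 0.0, 1.0]]
{'time_s': 0.1, 'qpos': array([-1.53626342e+00,  1.81478819e-01,  1.60787190e+00, -4.05537145e-05,
        1.35382978e+00, -2.06335676e-01]), 'joint_vel': array([ 1.73351338e-04, -2.29921577e-03, -6.55712254e-04,  5.07744610e-05,
       -3.56370355e-04, -4.94594220e-04]), 'tau': array([ 6.99679476e-04, -4.34820271e+01, -3.42694080e+01,  7.03495229e-02,
        3.40306631e-02, -4.44067268e-05]), 'ee_pos': array([ 0.13713201, -0.55791469,  0.23791091]), 'eef_rot': array([ 9.92755713e-01,  1.20147675e-01,  4.83898596e-05, -7.92689666e-04]), 'force': array([ 0.42034842, -0.19445394,  0.50038232]), 'torque': array([-0.04185245,  0.02740499,  0.02582841]), 'grasp_force': 0.0, 'gripper_width': 0.08823681086436723}
```

View pics/top0.png

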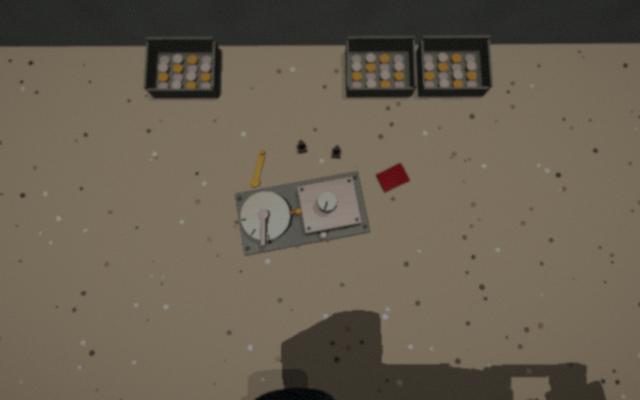

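View pics/scene0.png

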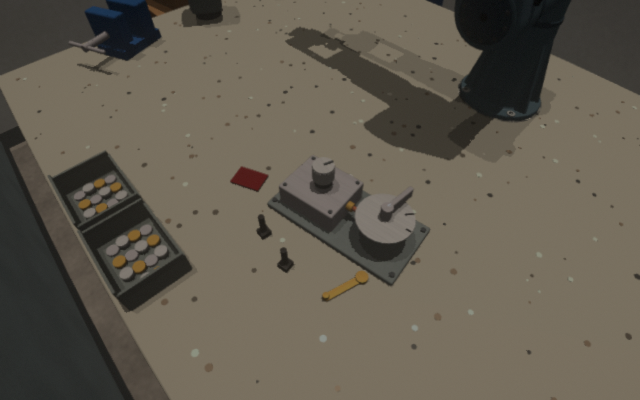

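The top view shows the mechanism at about (302,213), with the cock at (264,215), its lever pointing down the image, the cap at (327,202) and the bystanders above it. Next I'll enlarge that area in both views.

Run:
```python
import cv2
a=cv2.imread('pics/top0.png')[160:265,225:375]; b=cv2.imread('pics/scene0.png')[145:285,260:440]
cv2.imwrite('pics/topc.png',cv2.convertScaleAbs(cv2.resize(a,None,fx=5,fy=5,interpolation=cv2.INTER_CUBIC),alpha=1.3))
cv2.imwrite('pics/scenec.png',cv2.convertScaleAbs(cv2.resize(b,None,fx=4,fy=4,interpolation=cv2.INTER_CUBIC),alpha=1.3))
```

```text
(no output)
```

View pics/topc.png

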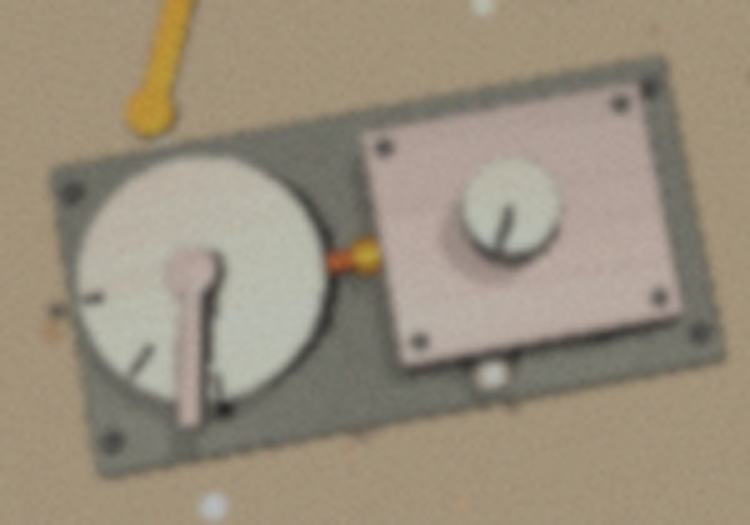

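View pics/scenec.png

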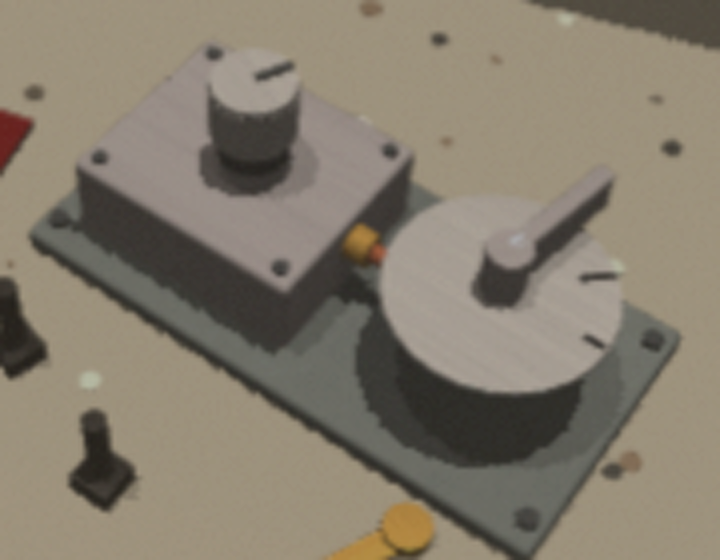

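The enlarged top crop shows the plate corners at (52,167), (662,57), (725,355) and (102,475). The hub is at (192,270), the lever end at (189,427), and the cap top at (511,207) with its rib toward (499,250). In the scene crop the hub is at (511,246), the lever end at (605,178) and the cap top at (254,82). I'll fit the pose from these.

```bash
cat > fit.py <<'E'
from h import *
from scipy.optimize import least_squares
T=np.load('pics/top.npz');S=np.load('pics/scene.npz')
def tp(x,y):return (225+(x+.5)/5-.5,160+(y+.5)/5-.5)
def sp(x,y):return (260+(x+.5)/4-.5,145+(y+.5)/4-.5)
c=.062; px=[-75,75]
obs=[(T,tp(52,167),(.075,.15,.012)),(T,tp(662,57),(.075,-.15,.012)),(T,tp(725,355),(-.075,-.15,.012)),(T,tp(102,475),(-.075,.15,.012)),
(T,tp(362,130),(.055,0,c)),(T,tp(640,82),(.055,-.13,c)),(T,tp(682,315),(-.055,-.13,c)),(T,tp(403,365),(-.055,0,c)),
(T,tp(203,279),(0,.08,.073)),(T,tp(192,270),(0,.08,.103)),(T,tp(511,207),(0,-.06,.119)),
(S,sp(500,292),(0,.08,.073)),(S,sp(511,246),(0,.08,.103)),(S,sp(254,82),(0,-.06,.119)),
(S,sp(80,165),(.055,-.13,c)),(S,sp(412,157),(-.055,0,c)),(S,sp(285,283),(.055,0,c)),
(S,sp(33,236),(.075,-.15,.012)),(S,sp(680,338),(-.075,.15,.012))]
def W(p,m):
    ca,sa=np.cos(p[2]),np.sin(p[2]); m=np.array(m); return np.array([p[0]+ca*m[0]-sa*m[1],p[1]+sa*m[0]+ca*m[1],m[2]])
f=lambda p:np.concatenate([proj(d,W(p,m))[0]-uv for d,uv,m in obs])
r=least_squares(f,[.5,0,.1],loss='soft_l1'); p=r.x
if __name__=='__main__':
    print('pose',p.round(4)); print(f(p).reshape(-1,2).round(1).tolist())
    print('pivot',W(p,(0,.08,.103)).round(4),'cap',W(p,(0,-.06,.116)).round(4))
    for d,h,e in((T,tp(192,270),tp(189,425)),(S,sp(511,246),sp(605,178))):
        h=atz(d,*h,.103);e=atz(d,*e,.103);v=e-h;a=np.arctan2(v[1],v[0])
        print('lever',h.round(4),e.round(4),np.linalg.norm(v).round(4),'dir',a.round(3),'angle',((p[2]+np.pi-a+np.pi)%(2*np.pi)-np.pi).round(3))
    for d,h,e in((T,tp(511,207),tp(500,248)),(S,sp(254,82),sp(293,67))):
        h=atz(d,*h,.124);e=atz(d,*e,.124);v=e-h;a=np.arctan2(v[1],v[0])
        print('cap',h.round(4),np.linalg.norm(v).round(4),'rib',a.round(3),'angle',((a-p[2])%(2*np.pi)).round(3))
E
python3 fit.py
```

```text
pose [0.6175 0.0112 0.1775]
[[-1.0, -0.3], [0.6, -0.7], [0.5, 1.0], [-1.3, 0.6], [-0.8, -0.1], [-0.2, -0.7], [0.9, -0.0], [-0.5, 0.6], [-0.5, -0.4], [-0.2, -0.3], [0.0, -0.6], [0.2, -0.7], [-0.3, 0.7], [-0.0, -0.5], [-2.1, -0.8], [1.3, -1.8], [-0.1, 2.7], [-1.8, -1.5], [1.1, -1.3]]
pivot [0.6034 0.0899 0.103 ] cap [ 0.6281 -0.0479  0.116 ]
lever [0.6027 0.0894 0.103 ] [0.5363 0.0896 0.103 ] 0.0664 dir 3.139 angle 0.18
lever [0.6019 0.0892 0.103 ] [0.5411 0.0924 0.103 ] 0.0609 dir 3.089 angle 0.23
cap [ 0.6259 -0.0478  0.124 ] 0.0181 rib 2.875 angle 2.698
cap [ 0.6321 -0.0434  0.124 ] 0.0203 rib 2.891 angle 2.714
```

The fit is consistent. The pivot is at (0.603, 0.090), the lever is at about 0.19 rad, and the cap is at (0.628, −0.047) at about 2.70 rad. I'm moving to above the lever and turning the tool so that wrist range remains.

```bash
python3 -m handwheel '[{"dp":[0.0175,0.027,0],"dr":[0,0,0.12],"gripper":0.05},{"dp":[0.0175,0.027,0],"dr":[0,0,0.12],"gripper":0.05},{"dp":[0.0175,0.027,0],"dr":[0,0,0.12],"gripper":0.05},{"dp":[0.0175,0.027,0],"dr":[0,0,0.12],"gripper":0.05},{"dp":[0.0175,0.027,0],"dr":[0,0,0.12],"gripper":0.05},{"dp":[0.0175,0.027,0],"dr":[0,0,0.12],"gripper":0.05},{"dp":[0.0175,0.027,0],"dr":[0,0,0.12],"gripper":0.05},{"dp":[0.0175,0.027,0],"dr":[0,0,0.12],"gripper":0.05}]'
python3 -m handwheel '[{"dp":[0.0175,0.027,0],"dr":[0,0,0.12],"gripper":0.05},{"dp":[0.0175,0.027,0],"dr":[0,0,0.12],"gripper":0.05},{"dp":[0.0175,0.027,0],"dr":[0,0,0.12],"gripper":0.05},{"dp":[0.0175,0.027,0],"dr":[0,0,0.12],"gripper":0.05},{"dp":[0.0175,0.027,0],"dr":[0,0,0.12],"gripper":0.05},{"dp":[0.0175,0.027,0],"dr":[0,0,0.12],"gripper":0.05},{"dp":[0.0175,0.027,0],"dr":[0,0,0.12],"gripper":0.05},{"dp":[0.0175,0.027,0],"dr":[0,0,0.12],"gripper":0.05}]'
python3 -m handwheel '[{"dp":[0.0175,0.027,0],"dr":[0,0,0.12],"gripper":0.05},{"dp":[0.0175,0.027,0],"dr":[0,0,0.12],"gripper":0.05},{"dp":[0.0175,0.027,0],"dr":[0,0,0.12],"gripper":0.05},{"dp":[0.0175,0.027,0],"dr":[0,0,0.12],"gripper":0.05},{"dp":[0.0175,0.027,0],"dr":[0,0,0.12],"gripper":0.05},{"dp":[0.0175,0.027,0],"dr":[0,0,0.12],"gripper":0.05},{"dp":[0.0175,0.027,0],"dr":[0,0,0.12],"gripper":0.05},{"dp":[0,0,0],"dr":[0,0,0],"gripper":0.05}]'
cat >> h.py <<'E'
def st():
    from scipy.spatial.transform import Rotation as R
    s=manip.observe(); M=R.from_quat(s['eef_rot']).as_matrix()
    print('t',round(s['time_s'],2),'tcp',s['ee_pos'].round(4),'yang',np.arctan2(M[1,1],M[0,1]).round(3),'z',M[:,2].round(3),'q',s['qpos'].round(3),'F',s['force'].round(1),'T',s['torque'].round(2),'w',round(s['gripper_width'],4),'g',round(s['grasp_force'],1)); return s
E
python3 -c "from h import *; st()"
```

```text
time_s: 0.77
ee_pos: [0.2776, -0.3408, 0.2384]
eef_rot: [0.824, 0.567, 0.0, -0.0]
force: [0.6, 0.3, -1.1]
gripper_width: 0.0503
grasp_force: 0.0
time_s: 1.43
ee_pos: [0.4176, -0.1248, 0.2386]
eef_rot: [0.468, 0.884, -0.0, -0.0]
force: [0.0, 0.2, -0.4]
gripper_width: 0.0501
grasp_force: 0.0
time_s: 2.1
ee_pos: [0.5412, 0.0667, 0.2383]
eef_rot: [0.065, 0.998, 0.001, 0.0]
force: [-0.4, 0.2, -0.5]
gripper_width: 0.0497
grasp_force: 0.0
t 2.1 tcp [0.5412 0.0667 0.2383] yang 1.44 z [ 0.     0.002 -1.   ] q [-0.096  0.115  1.683  0.002  1.344 -1.536] F [-0.4  0.2 -0.5] T [-0.01 -0.07  0.02] w 0.0497 g 0.0
```

```bash
python3 -m handwheel '[{"dp":[0.0085,0.0117,-0.02],"dr":[0,0,0.065],"gripper":0.05},{"dp":[0.0085,0.0117,-0.03],"dr":[0,0,0.065],"gripper":0.05},{"dp":[0,0,-0.03],"dr":[0,0,0],"gripper":0.05},{"dp":[0,0,-0.025],"dr":[0,0,0],"gripper":0.05},{"dp":[0,0,-0.005],"dr":[0,0,0],"gripper":0.05},{"dp":[0,0,0],"dr":[0,0,0],"gripper":0.05}]'
python3 - <<'E'
from h import *
st()
T=grab('top','pics/a.png');S=grab('scene','pics/b.png')
a=T['frame'][160:260,215:365];b=S['frame'][125:265,320:460]
f=lambda i,k:cv2.convertScaleAbs(cv2.resize(i,None,fx=k,fy=k,interpolation=cv2.INTER_CUBIC),alpha=1.3)
a=f(a,2.7);b=f(b,2.8);o=np.zeros((400,800,3),np.uint8);o[:a.shape[0],:a.shape[1]]=a;o[:b.shape[0],408:408+b.shape[1]]=b[:400]
cv2.imwrite('pics/ab.png',o)
E
```

```text
time_s: 2.6
ee_pos: [0.5547, 0.0857, 0.1265]
eef_rot: [0.006, 1.0, 0.0, -0.003]
force: [-0.4, 0.2, 0.5]
gripper_width: 0.05
grasp_force: 0.0
t 2.6 tcp [0.5547 0.0857 0.1265] yang 1.559 z [-0.005  0.    -1.   ] q [-0.058  0.28   1.73  -0.     1.136 -1.617] F [-0.4  0.2  0.5] T [ 0.08 -0.16 -0.  ] w 0.05 g 0.0
```

View pics/ab.png

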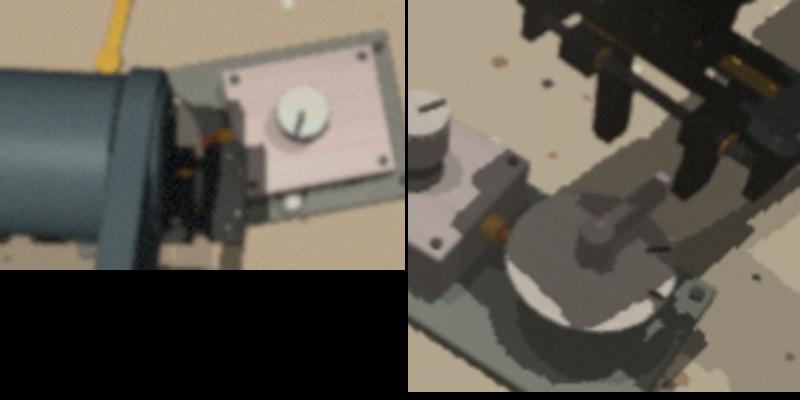

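The arm hides the lever in the top view. In the scene view the two fingers straddle it (tips at about (612,138) and (685,195), lever end at (660,178)). I'm lowering and closing.

```bash
python3 -m handwheel '[{"dp":[0.003,0.003,-0.02],"dr":[0,0,0],"gripper":0.05},{"dp":[0,0,-0.018],"dr":[0,0,0],"gripper":0.05},{"dp":[0,0,-0.005],"dr":[0,0,0],"gripper":0.05},{"dp":[0,0,0],"dr":[0,0,0],"gripper":0.05},{"dp":[0,0,0],"dr":[0,0,0],"gripper":0.02},{"dp":[0,0,0],"dr":[0,0,0],"gripper":0.0},{"dp":[0,0,0],"dr":[0,0,0],"gripper":0.0},{"dp":[0,0,0],"dr":[0,0,0],"gripper":0.0}]' 15
python3 -m handwheel '[{"dp":[0,0,0],"dr":[0,0,0],"gripper":0.0},{"dp":[0,0,0],"dr":[0,0,0],"gripper":0.0}]' 15
python3 -c "from h import *; st()"
```

```text
time_s: 3.37
ee_pos: [0.5604, 0.0889, 0.0869]
eef_rot: [0.005, 1.0, -0.0, 0.001]
force: [-1.2, 0.5, 0.2]
gripper_width: 0.0254
grasp_force: 0.0
time_s: 3.53
ee_pos: [0.5598, 0.089, 0.0861]
eef_rot: [0.005, 1.0, -0.0, 0.0]
force: [0.3, -0.6, 0.3]
gripper_width: 0.0121
grasp_force: 0.0
t 3.53 tcp [0.5598 0.089  0.0861] yang 1.56 z [ 0.001 -0.    -1.   ] q [-0.052  0.346  1.74  -0.     1.055 -1.612] F [ 0.3 -0.6  0.3] T [ 0.05 -0.14  0.  ] w 0.0121 g 0.0
```

```bash
python3 -m handwheel '[{"dp":[0,0,-0.002],"dr":[0,0,0],"gripper":0.0},{"dp":[0,0,0],"dr":[0,0,0],"gripper":0.0},{"dp":[0,0,0],"dr":[0,0,0],"gripper":0.0}]' 15
python3 -c "from h import *; st()"
```

```text
time_s: 3.78
ee_pos: [0.5601, 0.0895, 0.0852]
eef_rot: [0.005, 1.0, 0.0, 0.0]
force: [-3.4, 2.0, 10.2]
gripper_width: 0.0099
grasp_force: 15.0
t 3.78 tcp [0.5601 0.0895 0.0852] yang 1.561 z [ 0.001  0.    -1.   ] q [-5.100e-02  3.480e-01  1.740e+00  1.000e-03  1.053e+00 -1.612e+00] F [-3.4  2.  10.2] T [0.37 0.51 0.16] w 0.0099 g 15.0
```

```bash
python3 -m handwheel '[{"dp":[0.0001,0.0026,0],"dr":[0,0,-0.06],"gripper":0.0},{"dp":[0.0002,0.0026,0],"dr":[0,0,-0.06],"gripper":0.0},{"dp":[0.0004,0.0026,0],"dr":[0,0,-0.06],"gripper":0.0},{"dp":[0.0005,0.0025,0],"dr":[0,0,-0.06],"gripper":0.0},{"dp":[0.0007,0.0025,0],"dr":[0,0,-0.06],"gripper":0.0},{"dp":[0.0008,0.0024,0],"dr":[0,0,-0.06],"gripper":0.0},{"dp":[0.001,0.0024,0],"dr":[0,0,-0.06],"gripper":0.0},{"dp":[0,0,0],"dr":[0,0,0],"gripper":0.0}]'
python3 -c "from h import *; st()"
```

```text
time_s: 4.45
ee_pos: [0.5641, 0.1077, 0.0852]
eef_rot: [0.215, 0.977, 0.001, 0.001]
force: [-3.3, 3.9, 9.5]
gripper_width: 0.01
grasp_force: 15.0
t 4.45 tcp [0.5641 0.1077 0.0852] yang 1.137 z [ 0.002  0.001 -1.   ] q [-1.900e-02  3.610e-01  1.722e+00  1.000e-03  1.057e+00 -1.157e+00] F [-3.3  3.9  9.5] T [0.51 0.34 0.01] w 0.01 g 15.0
```

```bash
python3 -m handwheel '[{"dp":[0.0011,0.0023,0],"dr":[0,0,-0.06],"gripper":0.0},{"dp":[0.0013,0.0023,0],"dr":[0,0,-0.06],"gripper":0.0},{"dp":[0.0014,0.0022,0],"dr":[0,0,-0.06],"gripper":0.0},{"dp":[0,0,0],"dr":[0,0,0],"gripper":0.0},{"dp":[0,0,0],"dr":[0,0,0],"gripper":0.0}]'
python3 -c "from h import *; s=st(); p=s['ee_pos']; print(np.arctan2(p[1]-.0897,.603-p[0])+.1775)"
```

```text
time_s: 4.87
ee_pos: [0.5679, 0.1144, 0.0852]
eef_rot: [0.301, 0.954, 0.001, 0.001]
force: [-2.0, 3.6, 10.2]
gripper_width: 0.0096
grasp_force: 15.0
t 4.87 tcp [0.5679 0.1144 0.0852] yang 0.96 z [ 0.002  0.001 -1.   ] q [-7.000e-03  3.710e-01  1.708e+00  1.000e-03  1.061e+00 -9.670e-01] F [-2.   3.6 10.2] T [0.54 0.31 0.  ] w 0.0096 g 15.0
0.7906989863561346
```

```bash
python3 -m handwheel '[{"dp":[0,0,0],"dr":[0,0,0],"gripper":0.04},{"dp":[0,0,0],"dr":[0,0,0],"gripper":0.07},{"dp":[0,0,0],"dr":[0,0,0],"gripper":0.07},{"dp":[0,0,0.01],"dr":[0,0,0],"gripper":0.08},{"dp":[0,0,0.03],"dr":[0,0,0],"gripper":0.08},{"dp":[0,0,0.035],"dr":[0,0,0],"gripper":0.08},{"dp":[0.005,-0.03,0.01],"dr":[0,0,0.09],"gripper":0.08},{"dp":[0.005,-0.03,0],"dr":[0,0,0.09],"gripper":0.08}]'
python3 -m handwheel '[{"dp":[0.009,-0.02,0],"dr":[0,0,0.1],"gripper":0.08},{"dp":[0.009,-0.02,0],"dr":[0,0,0.1],"gripper":0.08},{"dp":[0.009,-0.02,0],"dr":[0,0,0.1],"gripper":0.08},{"dp":[0.009,-0.02,0],"dr":[0,0,0],"gripper":0.08},{"dp":[0.009,-0.015,0],"dr":[0,0,0],"gripper":0.08},{"dp":[0.005,-0.007,0],"dr":[0,0,0],"gripper":0.08},{"dp":[0,0,0],"dr":[0,0,0],"gripper":0.08}]'
python3 - <<'E'
from h import *
st()
T=grab('top','pics/c.png');S=grab('scene','pics/d.png')
a=T['frame'][160:260,215:365];b=S['frame'][125:265,300:440]
f=lambda i,k:cv2.convertScaleAbs(cv2.resize(i,None,fx=k,fy=k,interpolation=cv2.INTER_CUBIC),alpha=1.4)
a=f(a,2.7);b=f(b,2.8);o=np.zeros((400,800,3),np.uint8);o[:a.shape[0],:a.shape[1]]=a;o[:b.shape[0],408:408+b.shape[1]]=b[:400]
cv2.imwrite('pics/cd.png',o)
E
```

```text
time_s: 5.53
ee_pos: [0.5796, 0.0537, 0.1737]
eef_rot: [0.21, 0.978, 0.0, 0.004]
force: [-0.6, -0.5, 0.2]
gripper_width: 0.0611
grasp_force: 0.0
time_s: 6.12
ee_pos: [0.6279, -0.0503, 0.1691]
eef_rot: [0.066, 0.998, -0.0, 0.0]
force: [0.0, 0.4, 0.4]
gripper_width: 0.0799
grasp_force: 0.0
t 6.12 tcp [ 0.6279 -0.0503  0.1691] yang 1.438 z [ 0.001 -0.    -1.   ] q [-0.268  0.365  1.523 -0.     1.252 -1.706] F [0.  0.4 0.4] T [ 0.09 -0.17  0.01] w 0.0799 g 0.0
```

View pics/cd.png

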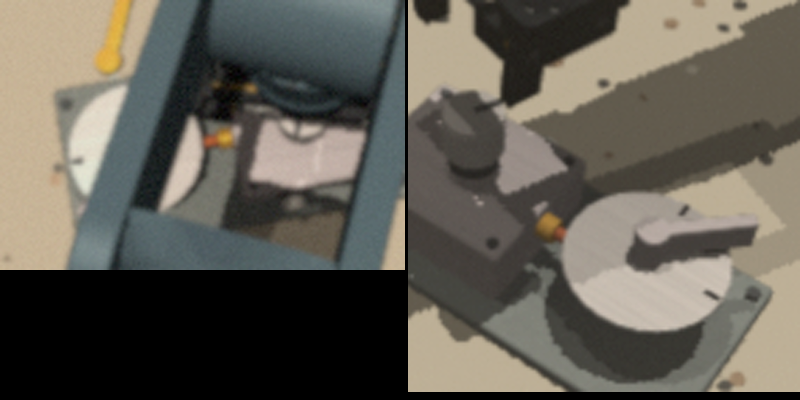

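```bash
python3 -m handwheel '[{"dp":[0,0.0025,-0.025],"dr":[0,0,0],"gripper":0.08},{"dp":[0,0,-0.03],"dr":[0,0,0],"gripper":0.08},{"dp":[0,0,-0.02],"dr":[0,0,0],"gripper":0.08},{"dp":[0,0,-0.003],"dr":[0,0,0],"gripper":0.08},{"dp":[0,0,0],"dr":[0,0,0],"gripper":0.08}]'
python3 - <<'E'
from h import *
st(); d=np.load('pics/scene.npz')
q=lambda x,y:(300+(x-408+.5)/2.8-.5,125+(y+.5)/2.8-.5)
h=atz(d,*q(650,232),.103);e=atz(d,*q(755,222),.103);v=e-h
print(h,e,np.linalg.norm(v),.1775+np.pi-np.arctan2(v[1],v[0]))
print([ (x.round(0)) for x in proj(d,[[.603,.0897,.103],[.603+.068*np.cos(2.534),.0897+.068*np.sin(2.534),.103]])], q(650,232),q(755,222))
E
```

```text
time_s: 6.63
ee_pos: [0.6256, -0.0446, 0.0893]
eef_rot: [0.065, 0.998, 0.0, -0.002]
force: [-0.7, 0.0, 0.9]
gripper_width: 0.0797
grasp_force: 0.0
t 6.63 tcp [ 0.6256 -0.0446  0.0893] yang 1.441 z [-0.004  0.001 -1.   ] q [-0.26   0.46   1.572  0.     1.114 -1.702] F [-0.7  0.   0.9] T [ 0.01 -0.11  0.02] w 0.0797 g 0.0
[0.60580451 0.08976014 0.103     ] [0.55095648 0.12911891 0.103     ] 0.06750866155523966 0.7999385640737264
[array([387., 207.]), array([425., 203.])] (386.1071428571429, 207.53571428571428) (423.6071428571429, 203.96428571428572)
```

The scene view shows the lever pointing along the middle tick (hub at (650,232), end at (755,222)), which measures 0.80 rad. That is good, so now I'll grip the cap.

```bash
python3 -m handwheel '[{"dp":[0.002,-0.002,0],"dr":[0,0,0],"gripper":0.05},{"dp":[0,0,0],"dr":[0,0,0],"gripper":0.03},{"dp":[0,0,0],"dr":[0,0,0],"gripper":0.03},{"dp":[0,0,0],"dr":[0,0,0],"gripper":0.03},{"dp":[0,0,0],"dr":[0,0,0],"gripper":0.03},{"dp":[0,0,0],"dr":[0,0,0],"gripper":0.03},{"dp":[0,0,0],"dr":[0,0,0],"gripper":0.03}]' 25
python3 -c "from h import *; st()"
```

```text
time_s: 7.22
ee_pos: [0.6294, -0.0481, 0.0912]
eef_rot: [0.065, 0.998, 0.0, 0.0]
force: [0.2, 0.7, 2.3]
gripper_width: 0.0413
grasp_force: 25.0
t 7.22 tcp [ 0.6294 -0.0481  0.0912] yang 1.44 z [ 0.001 -0.    -1.   ] q [-0.264  0.462  1.564  0.     1.115 -1.704] F [0.2 0.7 2.3] T [ 0.14 -0.17  0.04] w 0.0413 g 25.0
```

```bash
for i in 1 2 3; do python3 -m handwheel '[{"dp":[0,0,-0.0001],"dr":[0,0,-0.1],"gripper":0.03},{"dp":[0,0,-0.0001],"dr":[0,0,-0.1],"gripper":0.03},{"dp":[0,0,-0.0001],"dr":[0,0,-0.1],"gripper":0.03},{"dp":[0,0,-0.0001],"dr":[0,0,-0.1],"gripper":0.03},{"dp":[0,0,-0.0001],"dr":[0,0,-0.1],"gripper":0.03},{"dp":[0,0,-0.0001],"dr":[0,0,-0.1],"gripper":0.03},{"dp":[0,0,-0.0001],"dr":[0,0,-0.1],"gripper":0.03},{"dp":[0,0,-0.0001],"dr":[0,0,-0.1],"gripper":0.03}]' >/dev/null; python3 -c "from h import *; st()"; done
```

```text
t 7.88 tcp [ 0.629  -0.0488  0.0904] yang 0.635 z [-0.    -0.001 -1.   ] q [-2.650e-01  4.630e-01  1.564e+00 -1.000e-03  1.114e+00 -8.990e-01] F [-1.8 -2.8  3. ] T [-0.4   0.36  0.1 ] w 0.0413 g 25.0
t 8.55 tcp [ 0.6282 -0.049   0.0896] yang -0.165 z [-0.002 -0.001 -1.   ] q [-0.265  0.464  1.565 -0.002  1.114 -0.099] F [-5.  -2.9  6.6] T [-0.48  0.88  0.08] w 0.0412 g 25.0
t 9.22 tcp [ 0.6276 -0.0486  0.0887] yang -0.965 z [-0.004 -0.001 -1.   ] q [-0.265  0.465  1.566 -0.002  1.114  0.701] F [-8.6 -0.5  9. ] T [-0.25  1.33  0.07] w 0.0412 g 25.0
```

```bash
python3 -m handwheel '[{"dp":[-0.001,0,0],"dr":[0,0,-0.05],"gripper":0.03},{"dp":[-0.0005,0,0],"dr":[0,0,-0.05],"gripper":0.03},{"dp":[0,0,0],"dr":[0,0,-0.05],"gripper":0.03},{"dp":[0,0,0],"dr":[0,0,0],"gripper":0.03}]' >/dev/null; python3 -c "from h import *; st()"
for i in 1 2 3; do python3 -m handwheel '[{"dp":[0,0,0],"dr":[0,0,-0.05],"gripper":0.03},{"dp":[0,0,0],"dr":[0,0,0],"gripper":0.03}]' >/dev/null; python3 -c "from h import *; st()"; done
```

```text
t 9.55 tcp [ 0.6274 -0.0485  0.0887] yang -1.112 z [-0.001 -0.    -1.   ] q [-2.650e-01  4.620e-01  1.569e+00 -1.000e-03  1.110e+00  8.470e-01] F [-3.8 -1.1  4.3] T [-0.17  0.46 -0.05] w 0.0412 g 25.0
t 9.72 tcp [ 0.6274 -0.0484  0.0886] yang -1.16 z [-0.001 -0.    -1.   ] q [-2.650e-01  4.630e-01  1.569e+00 -1.000e-03  1.110e+00  8.960e-01] F [-4.  -0.9  5.1] T [-0.21  0.63 -0.11] w 0.0412 g 25.0
t 9.88 tcp [ 0.6274 -0.0484  0.0886] yang -1.21 z [-0.001 -0.    -1.   ] q [-2.650e-01  4.630e-01  1.569e+00 -1.000e-03  1.110e+00  9.450e-01] F [-4.  -1.3  5.2] T [-0.27  0.67 -0.02] w 0.0414 g 25.0
t 10.05 tcp [ 0.6274 -0.0483  0.0886] yang -1.259 z [-0.001 -0.    -1.   ] q [-2.650e-01  4.630e-01  1.569e+00 -1.000e-03  1.110e+00  9.940e-01] F [-4.2 -1.7  4.8] T [-0.23  0.62  0.18] w 0.0415 g 25.0
```

```bash
for i in 1 2 3 4 5 6; do python3 -m handwheel '[{"dp":[0,0,0],"dr":[0,0,-0.04],"gripper":0.03},{"dp":[0,0,0],"dr":[0,0,0],"gripper":0.03}]' >/dev/null; python3 -c "from h import *; s=st(); print(s['tau'].round(3))"; done
```

```text
t 10.22 tcp [ 0.6277 -0.0482  0.0886] yang -1.298 z [ 0. -0. -1.] q [-0.265  0.463  1.569 -0.     1.109  1.033] F [-3.4  0.4  4.7] T [-0.06  0.37  0.54] w 0.0416 g 25.0
[  0.07  -50.59  -29.489   0.708  -0.691   1.046]
t 10.38 tcp [ 0.6284 -0.048   0.0886] yang -1.338 z [ 0.002 -0.    -1.   ] q [-0.264  0.463  1.569  0.     1.108  1.073] F [0.4 0.7 2.5] T [ 0.04 -0.17  0.61] w 0.0417 g 25.0
[ -0.796 -50.994 -28.366   0.203   0.212   1.086]
t 10.55 tcp [ 0.6284 -0.048   0.0886] yang -1.378 z [ 0.002 -0.    -1.   ] q [-0.264  0.463  1.568  0.     1.108  1.113] F [1.4 0.1 2. ] T [ 0.09 -0.27  0.57] w 0.0412 g 25.0
[ -0.945 -50.855 -28.093   0.144   0.325   1.13 ]
t 10.72 tcp [ 0.6284 -0.048   0.0886] yang -1.418 z [ 0.002 -0.    -1.   ] q [-0.265  0.463  1.568  0.     1.108  1.153] F [2.7 0.8 3.1] T [ 0.1  -0.42  0.54] w 0.0414 g 25.0
[-8.7000e-01 -5.0935e+01 -2.7892e+01  3.7000e-02  4.9900e-01  1.0070e+00]
t 10.88 tcp [ 0.6279 -0.0481  0.0886] yang -1.458 z [ 0.001 -0.    -1.   ] q [-0.265  0.463  1.569  0.     1.109  1.194] F [-0.2 -0.3  3.1] T [ 0.08 -0.01  0.58] w 0.0413 g 25.0
[-8.1300e-01 -5.0090e+01 -2.8106e+01  1.4100e-01 -1.5000e-02  1.0000e+00]
t 11.05 tcp [ 0.6277 -0.048   0.0885] yang -1.498 z [ 0.  0. -1.] q [-0.265  0.463  1.569  0.     1.11   1.234] F [0.1 1.3 5. ] T [0.1  0.13 0.62] w 0.0415 g 25.0
[ -0.844 -49.868 -28.384   0.243  -0.294   1.085]
```

The torque levelled off at 0.6 N·m, so the cap is bottomed and the pads are slipping. Now I'll back off a quarter turn.

```bash
for i in 1 2; do python3 -m handwheel '[{"dp":[0,0,0.0001],"dr":[0,0,0.1],"gripper":0.03},{"dp":[0,0,0.0001],"dr":[0,0,0.1],"gripper":0.03},{"dp":[0,0,0.0001],"dr":[0,0,0.1],"gripper":0.03},{"dp":[0,0,0.0001],"dr":[0,0,0.1],"gripper":0.03},{"dp":[0,0,0.0001],"dr":[0,0,0.1],"gripper":0.03},{"dp":[0,0,0.0001],"dr":[0,0,0.1],"gripper":0.03},{"dp":[0,0,0.0001],"dr":[0,0,0.1],"gripper":0.03},{"dp":[0,0,0.0001],"dr":[0,0,0.1],"gripper":0.03}]' >/dev/null; python3 -c "from h import *; st()"; done
python3 -m handwheel '[{"dp":[0,0,0],"dr":[0,0,0],"gripper":0.03},{"dp":[0,0,0],"dr":[0,0,0],"gripper":0.03},{"dp":[0,0,0],"dr":[0,0,0],"gripper":0.03}]'
python3 - <<'E'
from h import *
st()
T=grab('top','pics/e.png');S=grab('scene','pics/f.png')
a=T['frame'][170:235,290:365];b=S['frame'][125:265,290:440]
f=lambda i,k:cv2.convertScaleAbs(cv2.resize(i,None,fx=k,fy=k,interpolation=cv2.INTER_CUBIC),alpha=1.5)
a=f(a,4);b=f(b,3.2);o=np.zeros((460,800,3),np.uint8);o[:a.shape[0],:a.shape[1]]=a;o[:b.shape[0],310:310+b.shape[1]]=b
cv2.imwrite('pics/ef.png',o)
E
```

```text
t 11.72 tcp [ 0.6279 -0.0485  0.0893] yang -0.693 z [ 0.001 -0.    -1.   ] q [-0.265  0.462  1.569  0.     1.11   0.428] F [-0.5  0.   3.7] T [-0.17 -0.13 -0.07] w 0.0413 g 25.0
t 12.38 tcp [ 0.6283 -0.0486  0.0901] yang 0.107 z [ 0.002 -0.    -1.   ] q [-0.265  0.461  1.568  0.     1.111 -0.372] F [ 2.2 -1.8  2.6] T [-0.22 -0.45 -0.09] w 0.0415 g 25.0
time_s: 12.63
ee_pos: [0.6283, -0.0486, 0.0901]
eef_rot: [0.672, 0.741, 0.0, 0.001]
force: [3.9, -2.2, 1.2]
gripper_width: 0.0416
grasp_force: 25.0
t 12.63 tcp [ 0.6283 -0.0486  0.0901] yang 0.098 z [ 0.002 -0.001 -1.   ] q [-0.265  0.461  1.568 -0.     1.111 -0.363] F [ 3.9 -2.2  1.2] T [-0.39 -0.78  0.1 ] w 0.0416 g 25.0
```

View pics/ef.png

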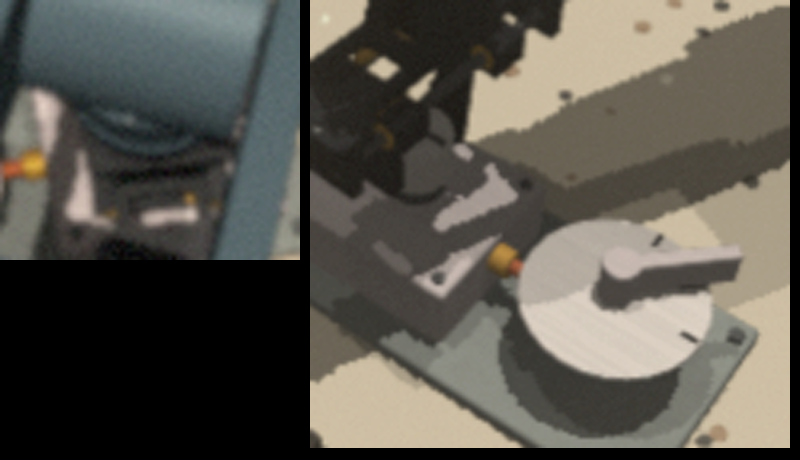

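The scene view shows the lever still on the middle tick, but the gripper hides the cap's rib. The numbers agree, though. The stop came at 2.7 rad as measured. Backing off showed thread drag only (about 0.08 N·m, no slip), and the tool has turned back 1.60 rad with the cap still gripped at 25 N. I'm handing in.

```bash
python3 -c "from h import *; print(order.hand_in())"
```

```text
the job is handed in; nothing more can be done
None
```

I handed the job in without seeing the verdict: the bleed cock is at about 0.79 rad (half open), and the cap was bottomed, backed off about 1.55–1.6 rad and is still gripped at 25 N; the gripper hid the pointer rib, so the cap angle comes from tool rotation and torque.

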